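Tip the template rack down and file the last plate

ROBOT

A 7-joint arm with a two-finger parallel gripper is mounted at the origin on a cart in front of the work surface, level with it; the furniture and walls round the work are solid. World frame = base frame: x ahead of the robot, y to its left, z up, the work surface at z = 0. Lengths are in m, angles in rad, forces in N, time in s.
With the tool pointing down it reaches from about 0.35 to 0.9 m from the base axis. Payload 7.2 kg.
Tool frame: the origin (TCP) lies midway between the tips of the shut fingers; the grasp point (between the pads) lies robot.tcp_to_grasp behind it (robot.tcp_to_grasp is the distance from the TCP to the grasp point, in m); z points along the fingers, y is the direction in which the jaws open and shut (so a half turn about z gives the same grasp; the last joint's range is limited). The gripper opens to 85 mm and grips with 20 to 120 N. Pads are 22 mm wide; open, the fingers measure 114 mm over their backs; the gripper's body (76 mm by 85 mm) begins 54 mm behind the grasp point. The pads swing forward as they close: fully open they stand 13 mm farther back than shut.
Start: joints at [1.224, 0.411, -0.013, 1.596, 0.006, 1.134, -0.082], TCP at [0.172, -0.601, 0.231] pointing down, gripper open.
Joint ranges: [-2.95, 2.95], [-0.29, 1.99], [-1.47, 1.44], [0.14, 2.54], [-1.03, 4.17], [0.13, 1.85], [-2.86, 2.86]. Speed limits (rad/s): [2.39, 2.39, 3.01, 3.01, 3.14, 3.14, 3.14].

INTERFACE

Orientations are given as a unit quaternion [x, y, z, w].
In Python, from plant import robot, camera, camera_model gives the robot as it stands. The module is installed in compiled form; this text tells all that it offers.
- The arm moves only by the tool arm_command, never from a script. Its argument "commands" is a list of rows, each a list of 4 numbers: the shift along the tool's x, y, z in m, then the turn about the tool's z in rad. In form: [[tx, ty, tz, twist], ...]. A call has 1 to 10 rows; each row is the pose to reach, as a shift and turn from the pose measured when the call began, along the tool's axes at that moment; what a row does not reach only later rows make up. A row lasts 1/10 s, in which the tool goes at most 50 mm and 8.59 degrees, less where a joint would pass 70% of its speed; a pose out of reach is approached as far as the arm can. A call with a gripper value outside its range is refused whole. "gripper" is the finger opening in m, from 0 to 0.0854, set as the call begins (left out, the last holds). The fingers move at their own pace and stop on an object; the grip force is fixed at half the most. Time passes only in rows, so rows that repeat a pose let the fingers close. It gives the time, the measured TCP pose, the force and the opening at its end, in the units of the state.
- robot.sense(): the state, without advancing time (a new reading comes with each control period).
- camera(name): name is "side" or "top" or "wrist"; returns (picture, depth): 400x640x3 uint8, red, green, blue; 400x640 float32, m along the optical axis (not along the pixel's ray), 0 where there is no reading.
- camera_model(name): a dict with "mtx" (3x3 intrinsics, pixels), "R" (3x3) and "t" (3): a world point X has camera coordinates R X + t. Camera axes: x right, y down, z forward; pixel columns grow to the right and rows downward; lengths in m; the calibration is good to about 2 mm. A picture is of the moment at which its call begins: read the wrist's pose just before it. camera_model takes no time and is no camera call; for the wrist camera it gives the pose at the moment of the call.
- robot.job_done(): hands the job in, once; it reports no verdict.
The state is a dict: "time_s": time; "joints": joint angles; "joint_velocities": joint speeds; "effort": joint torques, N m; "eef_pos": TCP position; "tcp_rot": TCP orientation; "contact_force": force on the tool from outside, world axes, zero at the start; "ft_torque": the same for the moment, N m; "gripper_width": finger opening in m.
Only numpy, scipy, OpenCV 4.12 (cv2) and the standard library are available. Lean on these libraries where they do the work, as an engineer would, in place of code of your own. Each camera call takes 0.05 s, during which the arm holds its last target. There are 200 camera calls.

TASK

The wooden plate rack is standing on its end in front of the low grey bed. Without lifting it, push it high up so that it tips over the bed's front edge and lies down flat on the pad with its slots facing up; then ease it home square against the back rail, and file the loose brass template plate from its stand upright and fully down in the empty middle slot between the two steel plates. Do not ram the rack or press it hard, and leave the hex keys, glue tube and sanding block where they are.

Things in the scene. Friction and masses are not known exactly. Their poses are not given: they have to be found in the camera images.
- bed: Fixed low bed: grey plate 150 (x) x 120 (y) x 12 mm high, thin black rubber pad on top; at its far end an aluminium rail 14 mm thick, top 42 mm above the bench. Origin: centre of the underside; x points from the front edge (nearest the robot, x = -75 mm) to the rail (near face at x = +61 mm), z up.
- front_edge (a point): Middle of the bed's upper front edge, 12 mm above the bench. The upright face below it is the low stop for the rack's foot.
- plate_rack: Loose pale wooden rack, 0.8 kg +-30 percent, standing on end in front of the bed, about 10 to 28 mm short of it, turned up to 0.12 rad. 78 (x) x 90 (y) x 130 mm (z). Origin: centre of the end it stands on (foot); z runs along its length, the plain +x face looks at the bed, the -x face (x = -39 mm) has the slots. Tipped down it lies 78 mm high: own x down, own z towards the rail, slots up, foot end near.
- slot_floor (a point): Middle of the floor of the rack's empty middle slot (rack x = -3, y = 0, z = 50 mm). Three slots run along rack y, 64 mm long, 7.5 wide, 36 deep, centred at z = 32, 50, 68. Steel plates 5 mm thick are fixed in the outer two and stick out 12 mm (to x = -51). The walls beside the middle slot have peaked tops that lead a plate in.
- push_patch (a point): Middle of the green patch on the rack's -x face (rack x = -39, z = 100 mm): the place to push. Below z = 72 mm the slots begin; a pusher kept at one height comes nearer to the steel plates as the rack leans, so let it rise along the arc round the front edge. Past about 40 degrees of lean the rack drops onto the pad by itself, which is fine.
- rack_foot (a point): Centre of the rack's foot face (rack origin). The rack is varnished and slippery (friction about 0.2): pushed, it slides over the bench until its foot meets the bed, and only then, pushed high, tips. Lying down it stops 10 to 40 mm short of the rail; push on this face to send it home.
- rack_top_end (a point): Centre of the rack's end face away from its foot (rack z = 130 mm); when home this face touches the back rail.
- plate_stand: Fixed grey stand 44 (x) x 84 (y) x 30 mm high, origin at the centre of its underside, with a slot 7.5 (x) x 63.5 (y) mm, 22 mm deep, that holds the brass plate upright.
- template_plate: Loose brass template plate, 5 (x) x 60 (y) x 92 mm (z), 90 g, with a dark dot near its top. Origin: middle of its lower edge; z up along the plate, x its thickness. It stands 22 mm deep in the stand, lower edge 8 mm above the bench. Filed in the rack it stands 56 mm out of the slot, 44 mm above its steel neighbours.
- plate_foot (a point): Middle of the brass plate's lower edge (same as its origin).
- hex_keys: Red folding hex key set, 31 x 86 x 22 mm, lying; bystander. Origin: centre of its underside.
- glue_tube: Yellow glue tube, 34 x 112 x 20 mm, lying; bystander. Origin: centre of its underside.
- sanding_block: Cork sanding block, 58 x 105 x 35 mm; bystander. Origin: centre of its underside.
Things that resemble listed ones, but are neither listed nor needed, are in the scene too. Of the things shaped like the plate_rack, the wooden one is meant. There is more than one size of the bed; the one meant has the size given above.

How it is judged:
On the way:
1. the rack has been tipped onto its back and lies flat on the bed, slots up, while the brass plate is still in its stand (angle between plate_rack's own x axis and vertical above 3.05 rad and z of plate_rack in the frame of bed below 0.06 m and x of rack_top_end in the frame of bed above 0 m and distance between template_plate and plate_stand below 0.02 m), for 0.2 s.
At the end, for the whole second after the job is handed in: Rack flat on the bed (3.5 deg), slots up, far end within 5 mm of the back rail, within 30 mm of the bed's middle line, square within 4 deg; brass plate upright (7 deg) in the middle slot, its lower edge within 6 mm of the middle of the slot floor; all at rest (angle between plate_rack's own x axis and vertical above 3.08 rad and x of rack_top_end in the frame of bed between 0.056 and 0.065 m and y of rack_top_end in the frame of bed between -0.03 and 0.03 m and angle between the z axis of plate_rack and the x axis of bed, either way round below 0.07 rad and distance between plate_foot and slot_floor below 0.006 m and angle between template_plate's own z axis and vertical below 0.13 rad and linear speed of each of plate_rack, template_plate below 0.02 m/s); the robot touches nothing.
It fails at once if the rack is lifted (centre of its foot face more than 80 mm above the bench) (height (world z) of plate_rack above 0.08 m).
It fails at once if the rack is pressed with more than 60 N by the fingers (contact force between the fingers and plate_rack above 60 N).
It fails at once if the hex keys are moved more than 20 mm (distance of hex_keys from where it was at the start of the episode above 0.02 m).
It fails at once if the glue tube is moved more than 20 mm (distance of glue_tube from where it was at the start of the episode above 0.02 m).
It fails at once if the sanding block is moved more than 20 mm (distance of sanding_block from where it was at the start of the episode above 0.02 m).
It also fails if it takes over 67 s, if anything falls off the work surface, if the arm or the gripper's body presses on something with over 40 N, if the wrist force passes 120 N, or if a joint passes its speed limit or range.

## Working session

There is one attempt and no reset: what is moved stays moved. The work goes in short steps, Python scripts to look and compute and a tool call to move; the robot and the scene stay as the last step left them, time stands still between calls to the robot, and variables do not carry over. Pictures are saved under pics/ and viewed, about 8 in all and at most 12, crops included, and the job is handed in when it is done.

Besides the shell and the picture viewer there is one more tool, called as name([rows], argument=value, ...), one row to a line, values as JSON. arm_command: Moves the arm, as the interface text tells. Its arguments: {"type":"object","properties":{"commands":{"type":"array"},"gripper":{"type":"number"}},"required":["commands"]}

```bash
mkdir -p pics; cat > h.py <<'E'
import numpy as np, cv2
from plant import robot, camera, camera_model
from scipy.spatial.transform import Rotation as Ro
def snap(n,f=None):
    m=camera_model(n); p,d=camera(n)
    if f: cv2.imwrite('pics/'+f, p[:,:,::-1])
    K,R,t=[np.array(m[k]) for k in('mtx','R','t')]
    v,u=np.mgrid[:400,:640]
    c=np.stack([(u-K[0,2])/K[0,0]*d,(v-K[1,2])/K[1,1]*d,d],-1)
    W=(c-t.ravel())@R
    W[d==0]=np.nan
    return p,d,W,(K,R,t.ravel())
E
python3 - <<'E'
from h import *
s=robot.sense(); print({k:np.round(v,3).tolist() for k,v in s.items()}, robot.tcp_to_grasp)
a=[]
for n in('top','side'):
    p,d,W,m=snap(n,n+'0.png'); np.savez(n+'0.npz',p=p,d=d,W=W); print(n,np.round(m[0],1).tolist(),np.round(m[1],3).tolist(),np.round(m[2],3)); a.append(p)
E
```

```text
{'time_s': 0.0, 'joints': [1.224, 0.412, -0.013, 1.597, 0.006, 1.134, -0.082], 'joint_velocities': [0.0, 0.0, 0.001, 0.001, 0.001, -0.001, -0.001], 'effort': [-0.0, -60.063, 0.682, -29.941, 0.014, 0.011, -0.0], 'eef_pos': [0.172, -0.6, 0.23], 'tcp_rot': [0.99, 0.139, -0.0, -0.001], 'contact_force': [-0.181, -1.238, 0.248], 'ft_torque': [-0.057, -0.005, 0.013], 'gripper_width': 0.085} 0.0187
top [[376.8, 0.0, 313.5], [0.0, 376.8, 201.9], [0.0, 0.0, 1.0]] [[-0.002, -1.0, -0.005], [-0.993, 0.003, -0.114], [0.114, 0.005, -0.993]] [0.256 0.513 0.903]
side [[408.6, 0.0, 320.8], [0.0, 408.6, 198.4], [0.0, 0.0, 1.0]] [[0.959, -0.282, 0.016], [-0.153, -0.566, -0.81], [0.237, 0.774, -0.587]] [-0.412  0.289  0.656]
```

View pics/top0.png

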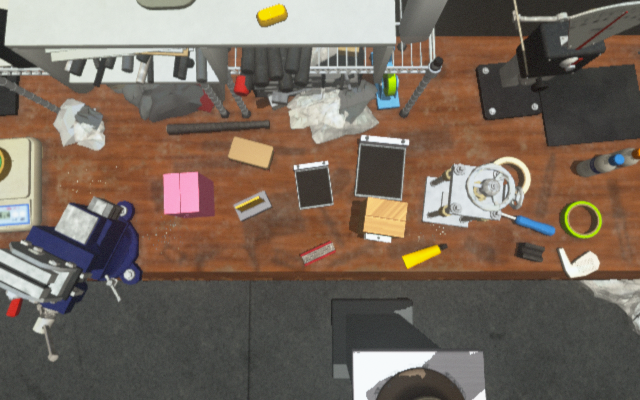

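View pics/side0.png

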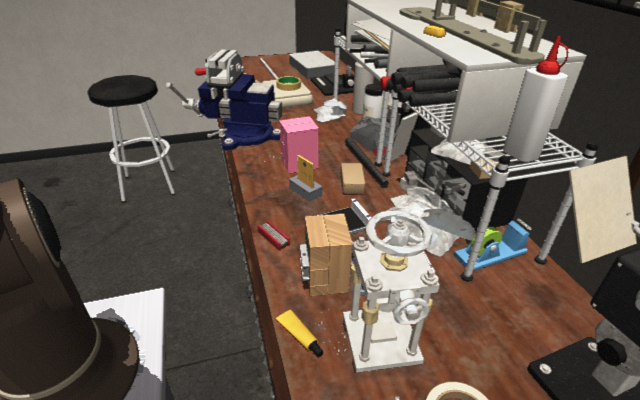

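Candidates in the top view: 
- **Rack:** wooden at (385,217), pink lookalike at (182,193).
- **Bed:** large at (382,167), small lookalike at (313,185).
- **Brass plate and stand:** (252,205).
- **Bystanders:** hex keys (318,253), glue tube (424,256), sanding block (250,152).

I choose the wooden rack, the large bed next to it, and the stand at (252,205). Next I measure them.

```bash
python3 - <<'E'
from h import *
z=np.load('top0.npz'); p,W=z['p'],z['W']
def rep(n,u0,u1,v0,v1,zl,zh,extra=None):
    q=W[v0:v1,u0:u1].reshape(-1,3); c=p[v0:v1,u0:u1].reshape(-1,3).astype(int)
    k=(q[:,2]>zl)&(q[:,2]<zh)
    if extra is not None: k&=extra(c)
    q=q[k]
    r=cv2.minAreaRect((q[:,:2]*1000).astype(np.float32))
    print(n,k.sum(),'med',np.round(np.median(q,0),3),'min',np.round(np.nanpercentile(q,1,0),3),'max',np.round(np.nanpercentile(q,99,0),3),'rect',np.round(r[0]),np.round(r[1],1),round(r[2],1))
rep('bench',200,240,225,250,-.05,.05)
rep('racktop',355,415,190,250,.115,.145)
rep('rack steel',355,415,225,250,.02,.115)
rep('bedpad',350,412,130,215,.006,.025)
rep('rail',350,412,130,150,.032,.055)
rep('smallbed',290,335,155,212,.006,.06)
rep('stand',230,275,185,225,.02,.04)
rep('brass',230,275,185,225,.06,.12)
rep('hex',295,340,235,270,.01,.05)
rep('glue',398,450,235,275,.008,.05)
rep('sand',222,280,130,172,.02,.05)
rep('press',420,520,150,230,.01,.4)
rep('shelf',0,395,0,60,.05,.6)
rep('leg',395,445,50,120,.02,.6)
rep('tape',375,400,70,108,.01,.6)
a=p[120:275,220:460]; cv2.imwrite('pics/c1.png',cv2.resize(a[:,:,::-1],None,fx=3.3,fy=3.3,interpolation=2))
E
```

```text
bench 997 med [0.428 0.492 0.001] min [ 0.398  0.443 -0.003] max [0.459 0.542 0.005] rect [428. 493.] [102.1  60.7] 89.9
racktop 1493 med [0.47  0.097 0.131] min [0.429 0.051 0.119] max [0.51  0.143 0.134] rect [470.  96.] [90.9 78.5] 81.3
rack steel 237 med [0.428 0.111 0.072] min [0.416 0.061 0.024] max [0.454 0.146 0.112] rect [429. 106.] [90.6 25.6] 69.7
bedpad 2613 med [0.596 0.086 0.014] min [0.525 0.024 0.009] max [0.698 0.149 0.021] rect [594.  90.] [141.5 218.8] 89.6
rail 316 med [0.667 0.076 0.043] min [0.656 0.019 0.033] max [0.679 0.135 0.047] rect [668.  77.] [118.4  15.3] 83.6
smallbed 1514 med [0.561 0.255 0.011] min [0.503 0.21  0.007] max [0.613 0.3   0.034] rect [559. 254.] [109.8  87.6] 7.9
stand 453 med [0.503 0.402 0.031] min [0.473 0.362 0.021] max [0.541 0.449 0.037] rect [507. 406.] [44.8 84.3] 25.2
brass 139 med [0.506 0.405 0.094] min [0.492 0.379 0.061] max [0.519 0.433 0.104] rect [507. 406.] [ 5.6 59.7] 25.8
hex 382 med [0.39  0.243 0.02 ] min [0.361 0.204 0.013] max [0.417 0.283 0.026] rect [389. 244.] [30.9 84.3] 24.9
glue 376 med [ 0.387 -0.024  0.013] min [ 0.36  -0.073  0.008] max [0.409 0.021 0.022] rect [386. -25.] [ 29.4 110.1] 19.4
sand 991 med [0.639 0.41  0.036] min [0.603 0.358 0.022] max [0.676 0.463 0.04 ] rect [641. 412.] [105.3  58.9] 74.7
press 5061 med [ 0.511 -0.065  0.199] min [ 0.459 -0.255  0.016] max [ 0.621 -0.02   0.272] rect [ 539. -141.] [170.8 259.8] 2.3
shelf 23338 med [0.746 0.439 0.41 ] min [0.715 0.132 0.155] max [0.837 0.782 0.424] rect [802. 457.] [187.4 818. ] 1.1
leg 959 med [0.748 0.026 0.246] min [0.738 0.011 0.03 ] max [0.819 0.091 0.29 ] rect [785.  45.] [87.6 87.5] 81.1
tape 823 med [0.79  0.072 0.05 ] min [0.715 0.034 0.01 ] max [0.833 0.138 0.315] rect [765.  77.] [ 79.8 143.2] 64.5
```

View pics/c1.png

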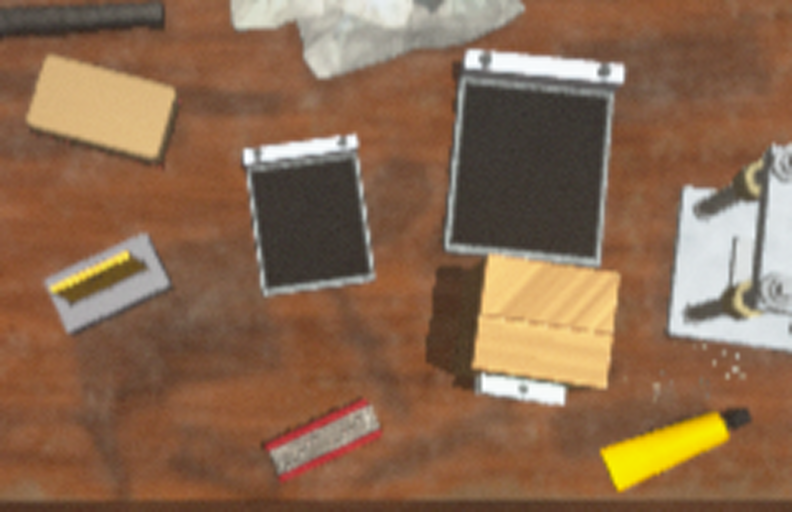

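Measured: bed centre is about (0.600, 0.085) with yaw about -0.11. The rack stands at bed (-0.131, -0.003), a gap of about 17 mm. The stand and plate are at (0.507, 0.406), about 25°. The crop confirms that the wooden rack is in front of the larger bed.

```bash
cat >> h.py <<'E'
B=np.array([.6004,.0846]); BY=-.112
def b2w(x,y,z): 
    c,s=np.cos(BY),np.sin(BY); return np.array([B[0]+c*x-s*y,B[1]+s*x+c*y,z])
def w2b(p):
    c,s=np.cos(BY),np.sin(BY); d=np.array(p[:2])-B; return np.array([c*d[0]+s*d[1],-s*d[0]+c*d[1],p[2]])
def sh(T,yaw):
    s=robot.sense(); R=Ro.from_quat(s['tcp_rot']).as_matrix()
    cy=np.arctan2(R[1,0],R[0,0]); tw=(cy-yaw+np.pi/2)%np.pi-np.pi/2
    return np.round(np.r_[R.T@(np.array(T)-s['eef_pos']),tw],3).tolist()
E
python3 -c "
from h import *
print(sh([.35,-.33,.30],BY),sh(b2w(-.21,-.002,.2),BY))"
```

```text
[0.246, -0.211, -0.069, 0.391] [0.406, -0.619, 0.031, 0.391]
```

arm_command([
  [0.246,-0.211,-0.069,0.39],
  [0.246,-0.211,-0.069,0.39],
  [0.246,-0.211,-0.069,0.39],
  [0.246,-0.211,-0.069,0.39],
  [0.246,-0.211,-0.069,0.39],
  [0.246,-0.211,-0.069,0.39],
  [0.246,-0.211,-0.069,0.39],
  [0.246,-0.211,-0.069,0.39],
], gripper=0.04)

```text
time_s: 0.9
eef_pos: [0.3535, -0.3259, 0.3009]
tcp_rot: [0.999, -0.052, 0.001, -0.001]
contact_force: [0.1, 0.2, -0.6]
gripper_width: 0.0401
```

```bash
python3 -c "
from h import *
print(sh(b2w(-.21,-.002,.25),BY),robot.sense()['joints'])"
```

```text
[-0.007, -0.434, 0.052, 0.008] [ 0.76400778  0.11217482 -0.12966874  1.82731615  0.01306003  1.20257314
 -1.04402189]
```

arm_command([
  [0,-0.05,0,0],
  [0,-0.1,0,0],
  [0,-0.15,0,0],
  [0,-0.2,0.0,0],
  [-0.002,-0.25,0.0,0],
  [-0.004,-0.3,0.01,0],
  [-0.007,-0.35,0.02,0.008],
  [-0.007,-0.4,0.04,0.008],
  [-0.007,-0.434,0.052,0.008],
  [-0.007,-0.434,0.052,0.008],
])

```text
time_s: 1.9
eef_pos: [0.3906, 0.111, 0.2481]
tcp_rot: [0.999, -0.053, -0.0, -0.002]
contact_force: [-0.1, 0.0, -0.5]
gripper_width: 0.0399
```

```bash
python3 -c "
from h import *
print(sh(b2w(-.21,-.002,.097),BY),robot.sense()['joints'])"
```

```text
[0.002, 0.005, 0.151, 0.007] [ 0.26156179  0.05656044 -0.66734695  2.02827668  0.03576162  1.06819567
 -2.09810233]
```

arm_command([
  [0.002,0.005,0.05,0.007],
  [0.002,0.005,0.1,0.007],
  [0.002,0.005,0.14,0.007],
  [0.002,0.005,0.151,0.007],
  [0.002,0.005,0.151,0.007],
])

```text
time_s: 2.4
eef_pos: [0.3912, 0.1056, 0.0961]
tcp_rot: [0.998, -0.056, -0.002, -0.001]
contact_force: [0.1, -0.6, -0.3]
gripper_width: 0.04
```

```bash
python3 - <<'E'
from h import *
p,d,W,m=snap('side','s1.png')
cv2.imwrite('pics/s1c.png',cv2.resize(p[170:370,230:480,::-1],None,fx=3,fy=3))
s=robot.sense();print(w2b(s['eef_pos']),s['contact_force'],sh(b2w(-.21,-.002,.097),BY),s['joints'])
E
```

```text
[-0.20921428 -0.00181272  0.09755179] [ 0.16244621 -0.29106646  0.21575392] [-0.001, 0.0, 0.001, -0.0] [ 0.16551405  0.29532592 -0.62488293  2.20754426  0.25867119  0.70840227
 -2.31996108]
```

View pics/s1c.png

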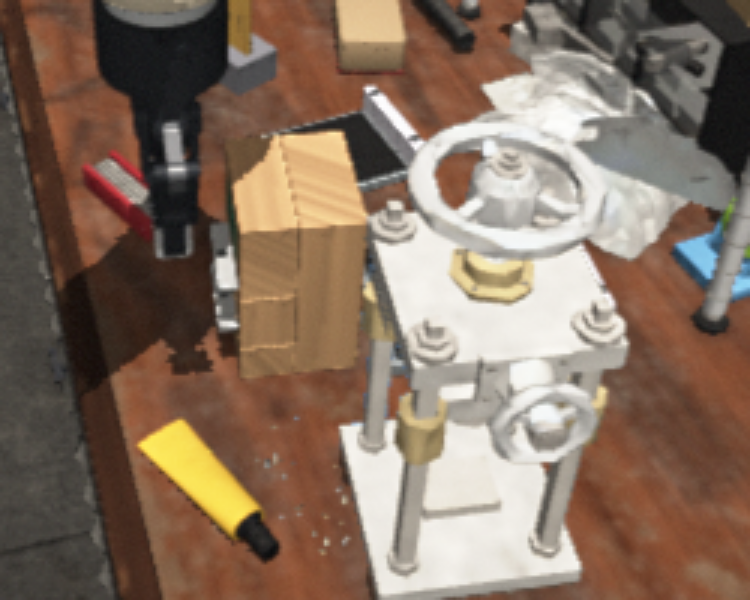

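```bash
python3 - <<'E'
from h import *
p,d,W,m=snap('side')
for n,(u0,u1,v0,v1) in dict(tip=(280,296,215,258),steel=(300,312,240,284),green=(304,318,215,262)).items():
    for v in range(v0,v1,4):
        q=W[v,u0:u1]; print(n,v,[np.round(w2b(x)*1000).tolist() for x in q[::5]])
K,R,t=m
for x in [(-.209,-.002,.097),(-.17,0,.1)]:
    c=R@b2w(*x)+t; print((K@c)[:2]/c[2])
E
```

```text
tip 215 [[-221.0, -32.0, 196.0], [-214.0, -46.0, 206.0], [-205.0, -44.0, 204.0], [-195.0, -24.0, 187.0]]
tip 219 [[-221.0, -24.0, 182.0], [-215.0, -51.0, 202.0], [-207.0, -54.0, 203.0], [-195.0, -25.0, 179.0]]
tip 223 [[-221.0, -20.0, 169.0], [-215.0, -49.0, 192.0], [-207.0, -61.0, 201.0], [-199.0, -61.0, 200.0]]
tip 227 [[-222.0, -28.0, 167.0], [-216.0, -69.0, 200.0], [-208.0, -66.0, 196.0], [-200.0, -66.0, 196.0]]
tip 231 [[-222.0, -25.0, 155.0], [-217.0, -66.0, 189.0], [-208.0, -64.0, 186.0], [-200.0, -66.0, 187.0]]
tip 235 [[-220.0, 18.0, 109.0], [-217.0, -64.0, 179.0], [-208.0, -63.0, 177.0], [-200.0, -62.0, 175.0]]
tip 239 [[-216.0, 112.0, 15.0], [-216.0, -48.0, 156.0], [-207.0, -49.0, 156.0], [-200.0, -57.0, 161.0]]
tip 243 [[-217.0, 97.0, 17.0], [-217.0, -54.0, 152.0], [-208.0, -52.0, 149.0], [-199.0, -54.0, 150.0]]
tip 247 [[-218.0, 94.0, 8.0], [-216.0, -36.0, 126.0], [-207.0, -34.0, 123.0], [-184.0, 99.0, -1.0]]
tip 251 [[-218.0, 91.0, -1.0], [-216.0, -35.0, 116.0], [-207.0, -36.0, 115.0], [-186.0, 85.0, -0.0]]
tip 255 [[-219.0, 77.0, -0.0], [-216.0, -27.0, 98.0], [-198.0, 
[... 1213 characters left out ...]

green 231 [[-156.0, 149.0, -0.0], [-167.0, -3.0, 129.0], [-158.0, -5.0, 130.0]]
green 235 [[-158.0, 135.0, 0.0], [-169.0, -13.0, 128.0], [-160.0, -17.0, 130.0]]
green 239 [[-160.0, 123.0, -2.0], [-171.0, -25.0, 129.0], [-162.0, -26.0, 129.0]]
green 243 [[-163.0, 105.0, 2.0], [-172.0, -37.0, 130.0], [-164.0, -38.0, 130.0]]
green 247 [[-174.0, 20.0, 69.0], [-174.0, -44.0, 128.0], [-165.0, -46.0, 128.0]]
green 251 [[-176.0, 7.0, 71.0], [-173.0, -43.0, 117.0], [-165.0, -45.0, 118.0]]
green 255 [[-177.0, -4.0, 70.0], [-173.0, -42.0, 106.0], [-165.0, -47.0, 109.0]]
green 259 [[-179.0, -13.0, 69.0], [-173.0, -42.0, 96.0], [-165.0, -47.0, 99.0]]
[287.22147565 245.90706848]
[307.4316774 241.8730436]
```

arm_command([
  [0.01,0,0,0],
  [0.018,0,0,0],
  [0.022,0,0,0],
  [0.026,0,0,0],
  [0.03,0,0,0],
  [0.034,0,0,0],
  [0.038,0,0,0],
  [0.041,0,0,0],
  [0.044,0,0,0],
  [0.046,0,-0.001,0],
])

```text
time_s: 3.5
eef_pos: [0.4388, 0.1013, 0.0993]
tcp_rot: [0.998, -0.056, 0.0, -0.002]
contact_force: [-3.2, 0.0, 0.8]
gripper_width: 0.0402
```

```bash
cat > st.py <<'E'
from h import *
s=robot.sense();print(np.round(w2b(s['eef_pos']),4),np.round(s['contact_force'],1),s['gripper_width'],s['time_s'],np.round(s['joints'],2))
E
python3 st.py
```

```text
[-0.1625 -0.0015  0.0993] [-3.2  0.   0.8] 0.04015531593831968 3.5 [ 0.17  0.36 -0.6   2.11  0.29  0.75 -2.29]
```

arm_command([
  [0.004,0,-0.002,0],
  [0.008,0,-0.005,0],
  [0.012,0,-0.008,0],
  [0.016,0,-0.011,0],
  [0.02,0,-0.013,0],
  [0.025,0,-0.016,0],
  [0.03,0,-0.018,0],
  [0.034,0,-0.02,0],
  [0.038,0,-0.022,0],
  [0.042,0,-0.023,0],
])

```text
time_s: 4.5
eef_pos: [0.481, 0.0965, 0.1225]
tcp_rot: [0.998, -0.056, 0.0, -0.002]
contact_force: [-1.1, -0.7, 1.3]
gripper_width: 0.0398
```

```bash
python3 st.py; python3 - <<'E'
from h import *
p,d,W,m=snap('side')
cv2.imwrite('pics/s2c.png',cv2.resize(p[170:370,230:480,::-1],None,fx=3,fy=3))
E
```

```text
[-0.12   -0.0015  0.1225] [-1.1 -0.7  1.3] 0.03982415125753801 4.5 [ 0.19  0.38 -0.59  2.    0.28  0.84 -2.24]
```

View pics/s2c.png

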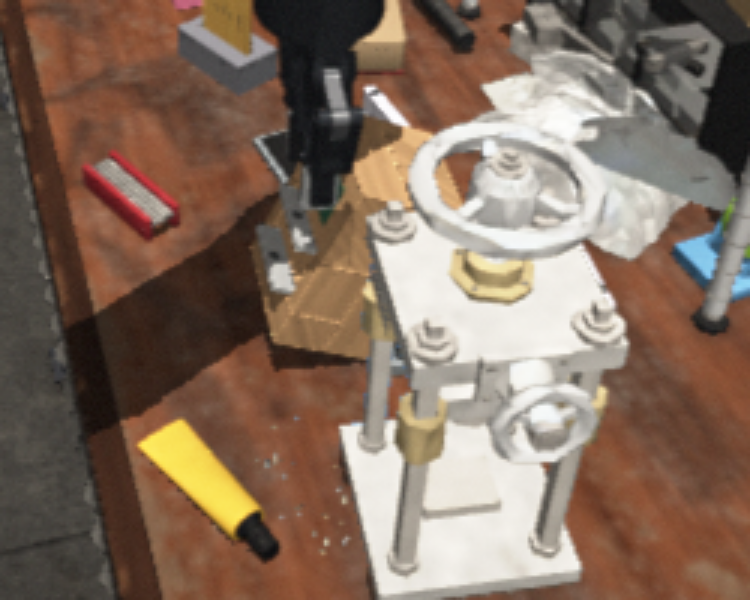

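The rack is leaning about 25°. The finger is on the green patch just above the upper steel plate, so I'll continue with a bit more rise.

arm_command([
  [0.004,0,-0.004,0],
  [0.008,0,-0.006,0],
  [0.012,0,-0.008,0],
  [0.017,0,-0.01,0],
  [0.022,0,-0.011,0],
  [0.027,0,-0.012,0],
  [0.032,0,-0.013,0],
  [0.037,0,-0.013,0],
  [0.042,0,-0.013,0],
  [0.042,0,-0.02,0],
])

```text
time_s: 5.55
eef_pos: [0.5235, 0.0913, 0.1421]
tcp_rot: [0.998, -0.057, -0.0, -0.002]
contact_force: [-0.1, 0.5, -0.5]
gripper_width: 0.0401
```

```bash
python3 st.py; python3 - <<'E'
from h import *
p,d,W,m=snap('side')
cv2.imwrite('pics/s3c.png',cv2.resize(p[170:370,230:480,::-1],None,fx=3,fy=3))
E
```

```text
[-0.0771 -0.0019  0.1421] [-0.1  0.5 -0.5] 0.04012018078684049 5.55 [ 0.2   0.42 -0.58  1.89  0.28  0.91 -2.2 ]
```

View pics/s3c.png

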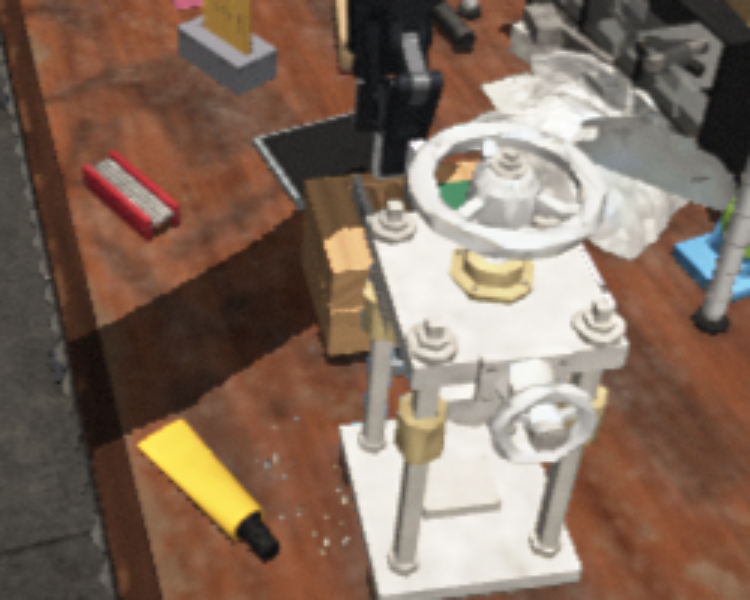

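The rack has dropped flat. I'll raise and back off, then measure.

arm_command([
  [0,0,-0.04,0],
  [-0.02,0,-0.08,0],
  [-0.06,0,-0.08,0],
  [-0.11,0,-0.08,0],
  [-0.13,0,-0.08,0],
  [-0.135,0,-0.08,0],
])

```text
time_s: 6.2
eef_pos: [0.3875, 0.1067, 0.224]
tcp_rot: [0.998, -0.056, 0.001, -0.001]
contact_force: [0.5, -0.2, -0.2]
gripper_width: 0.0402
```

```bash
python3 st.py; python3 - <<'E'
from h import *
p,d,W,m=snap('top','t2.png'); np.savez('t2.npz',p=p,W=W)
cv2.imwrite('pics/t2c.png',cv2.resize(p[120:275,290:450,::-1],None,fx=3.5,fy=3.5))
q=W[120:250,340:425].reshape(-1,3); bq=np.array([w2b(x)*1000 for x in q])
k=(bq[:,2]>80)&(bq[:,2]<98)&(abs(bq[:,1])<70)&(bq[:,0]>-110)
k2=(bq[:,2]>98)&(bq[:,2]<112)&(abs(bq[:,1])<70)&(bq[:,0]>-110)&(bq[:,0]<70)
kr=(bq[:,2]>35)&(bq[:,2]<48)&(bq[:,0]>40)&(abs(bq[:,1])<70)
for k in(k,k2,kr):
  print(k.sum(),np.round(np.percentile(bq[k],[1,50,99],axis=0)),cv2.minAreaRect(bq[k][:,:2].astype(np.float32)))
E
```

```text
[-0.2141 -0.0018  0.224 ] [ 0.5 -0.2 -0.2] 0.040153194489361055 6.2 [ 0.28  0.08 -0.69  2.07  0.06  1.01 -2.12]
1887 [[-109.  -46.   83.]
 [ -42.   -1.   91.]
 [  15.   43.   95.]] ((-46.90141296386719, -1.9962348937988281), (126.31825256347656, 90.53836822509766), 0.23203139007091522)
132 [[-84. -31.  99.]
 [-48.  -1. 103.]
 [-43.  27. 106.]] ((-63.47599411010742, -2.1790847778320312), (41.41668701171875, 59.770809173583984), 0.35893842577934265)
300 [[ 61. -58.  36.]
 [ 67.   1.  43.]
 [ 76.  59.  47.]] ((68.68705749511719, 0.7585411071777344), (15.607440948486328, 118.40604400634766), 0.36711132526397705)
```

View pics/t2c.png

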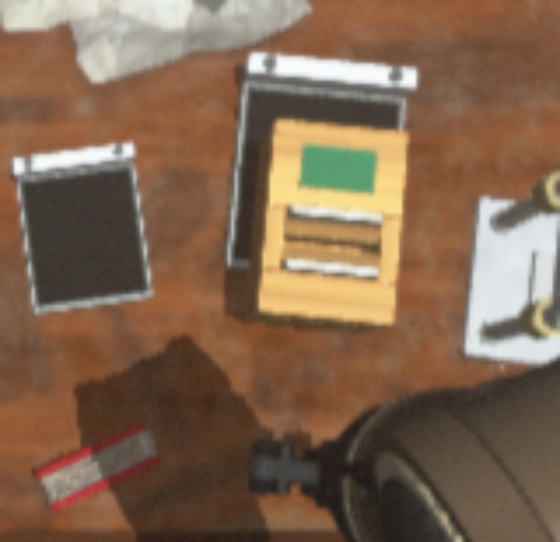

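The rack lies flat, square (0.2°) and centred, with the slots up. Its far end is about 44 mm short of the rail. I'll push low on the foot face with the fingers spread.

arm_command([
  [0.02,0,0.05,0],
  [0.04,0,0.1,0],
  [0.052,0,0.15,0],
  [0.054,0,0.177,0],
  [0.056,0,0.178,0],
  [0.06,0,0.178,0],
], gripper=0.06)

```text
time_s: 6.85
eef_pos: [0.4489, 0.101, 0.0462]
tcp_rot: [0.998, -0.056, 0.001, -0.002]
contact_force: [0.6, -0.2, -0.0]
gripper_width: 0.06
```

```bash
python3 st.py; python3 -c "
from h import *
print(sh(b2w(-.09,-.002,.046),BY))"
```

```text
[-0.1524 -0.0007  0.0462] [ 0.6 -0.2 -0. ] 0.059982182272389176 6.85 [ 0.13  0.46 -0.56  2.13  0.4   0.65 -2.38]
[0.062, 0.001, 0.0, 0.001]
```

arm_command([
  [0.012,0,0,0],
  [0.022,0,0,0],
  [0.029,0,0,0],
  [0.034,0,0,0],
  [0.039,0,0,0],
  [0.044,0,0,0],
  [0.049,0,0,0],
  [0.054,0,0,0],
  [0.058,0,0,0],
  [0.061,0,0,0],
])

```text
time_s: 7.85
eef_pos: [0.5098, 0.0942, 0.0462]
tcp_rot: [0.998, -0.056, 0.001, -0.002]
contact_force: [-4.1, 0.6, 3.2]
gripper_width: 0.0601
```

arm_command([
  [0.003,0,0,0],
  [0.005,0,0,0],
  [0.007,0,0,0],
])

```text
time_s: 8.15
eef_pos: [0.5169, 0.0934, 0.0462]
tcp_rot: [0.998, -0.056, 0.001, -0.002]
contact_force: [-2.5, 1.1, 2.0]
gripper_width: 0.0599
```

```bash
python3 st.py; python3 - <<'E'
from h import *
p,d,W,m=snap('top','t3.png')
q=W[120:250,340:425].reshape(-1,3); bq=np.array([w2b(x)*1000 for x in q])
k=(bq[:,2]>80)&(bq[:,2]<98)&(abs(bq[:,1])<70)&(bq[:,0]>-60)
kr=(bq[:,2]>35)&(bq[:,2]<48)&(bq[:,0]>40)&(abs(bq[:,1])<70)
for k in(k,kr):
  print(k.sum(),np.round(np.percentile(bq[k],[1,50,99],axis=0)),cv2.minAreaRect(bq[k][:,:2].astype(np.float32)))
E
```

```text
[-0.084  -0.0006  0.0462] [-2.5  1.1  2. ] 0.05990590269264287 8.15 [ 0.15  0.55 -0.54  1.98  0.41  0.72 -2.32]
909 [[-57. -42.  84.]
 [ 26.  20.  91.]
 [ 57.  43.  95.]] ((-1.070892333984375, -1.0137825012207031), (88.28963470458984, 117.52137756347656), 89.56627655029297)
107 [[ 54. -59.  37.]
 [ 72.  39.  44.]
 [ 76.  59.  47.]] ((68.57861328125, -0.10583877563476562), (27.039138793945312, 117.11509704589844), 9.316088676452637)
```

Nearly there. I'll continue in 1.5 mm steps until the force rises.

arm_command([
  [0.0015,0,0,0],
  [0.003,0,0,0],
])

```text
time_s: 8.4
eef_pos: [0.5203, 0.093, 0.0462]
tcp_rot: [0.998, -0.056, 0.001, -0.002]
contact_force: [-2.6, -0.0, 2.0]
gripper_width: 0.0601
```

arm_command([
  [0.0015,0,0,0],
  [0.0025,0,0,0],
])

```text
time_s: 8.6
eef_pos: [0.5208, 0.0929, 0.046]
tcp_rot: [0.998, -0.055, -0.001, -0.001]
contact_force: [-14.0, 1.7, 10.8]
gripper_width: 0.0598
```

The rack is against the rail (14 N). I'll back off and rise, then go to the stand.

arm_command([
  [-0.02,0,0,0],
  [-0.06,0,-0.01,0],
  [-0.07,0,-0.06,0],
  [-0.07,0,-0.11,0],
  [-0.07,-0.05,-0.16,-0.14],
  [-0.05,-0.1,-0.21,-0.28],
  [-0.05,-0.15,-0.24,-0.42],
  [-0.04,-0.2,-0.25,-0.56],
  [-0.04,-0.25,-0.25,-0.7],
  [-0.04,-0.27,-0.25,-0.84],
], gripper=0.04)

```text
time_s: 9.6
eef_pos: [0.5105, 0.3491, 0.2957]
tcp_rot: [0.934, 0.358, 0.001, -0.002]
contact_force: [1.3, -0.1, -0.2]
gripper_width: 0.0398
```

```bash
python3 st.py; python3 -c "
from h import *
print(sh([.507,.406,.28],.445+np.pi/2))"
```

```text
[-0.1189  0.2528  0.2957] [ 1.3 -0.1 -0.2] 0.03980479256015006 9.6 [-0.09  0.49 -0.87  1.49  0.37  1.34 -1.82]
[0.035, -0.045, 0.016, -1.284]
```

arm_command([
  [0.02,-0.02,0.01,-0.15],
  [0.035,-0.045,0.016,-0.3],
  [0.035,-0.045,0.016,-0.45],
  [0.035,-0.045,0.016,-0.6],
  [0.035,-0.045,0.016,-0.75],
  [0.035,-0.045,0.016,-0.9],
  [0.035,-0.045,0.016,-1.05],
  [0.035,-0.045,0.016,-1.2],
  [0.035,-0.045,0.016,-1.284],
  [0.035,-0.045,0.016,-1.284],
])

```text
time_s: 10.6
eef_pos: [0.5073, 0.406, 0.2796]
tcp_rot: [0.534, 0.846, 0.002, -0.001]
contact_force: [0.7, -0.7, -1.0]
gripper_width: 0.0399
```

```bash
python3 st.py; python3 - <<'E'
from h import *
for i in range(1):
    p,d,W,m=snap('top'); 
    q=W[120:250,340:425].reshape(-1,3); bq=np.array([w2b(x)*1000 for x in q])
    for k in((bq[:,2]>80)&(bq[:,2]<98)&(abs(bq[:,1])<70)&(bq[:,0]>-110),(bq[:,2]>98)&(bq[:,2]<112)&(abs(bq[:,1])<70)&(bq[:,0]>-110)&(bq[:,0]<70)):
        print('rack',k.sum(),np.round(np.percentile(bq[k],[1,50,99],axis=0)).tolist(),cv2.minAreaRect(bq[k][:,:2].astype(np.float32)))
p,d,W,m=snap('wrist','w1.png')
q=W.reshape(-1,3)
near=np.hypot(q[:,0]-.507,q[:,1]-.406)<.07
for n,a,b in(('stand',.022,.04),('plate',.06,.108)):
    k=near&(q[:,2]>a)&(q[:,2]<b)
    print(n,k.sum(),np.median(q[k],0) if k.any() else '',cv2.minAreaRect((q[k][:,:2]*1000).astype(np.float32)) if k.any() else '',np.percentile(q[k][:,2],99) if k.any() else '')
E
```

```text
[-0.1285  0.309   0.2796] [ 0.7 -0.7 -1. ] 0.039909082239863204 10.6 [-0.07  0.66 -1.13  1.42  0.6   1.42 -0.75]
rack 927 [[-4.0, -46.0, 86.0], [32.0, -4.0, 91.0], [61.0, 43.0, 95.0]] ((27.501358032226562, -1.84759521484375), (90.48826599121094, 68.53607940673828), 88.95240783691406)
rack 38 [[-3.0, -31.0, 99.0], [-1.0, -15.0, 103.0], [2.0, 8.0, 107.0]] ((-0.39470434188842773, -11.112716674804688), (39.56833267211914, 5.22743558883667), 87.84928131103516)
stand 1938 [0.50386015 0.41042344 0.02988548] ((505.30157470703125, 406.7881164550781), (44.03301239013672, 84.34495544433594), 25.24610137939453) 0.031795043736318036
plate 298 [0.50366155 0.41011062 0.09975196] ((505.1170959472656, 406.807373046875), (4.456235408782959, 59.90348815917969), 25.212852478027344) 0.10156606511028783
```

View pics/w1.png

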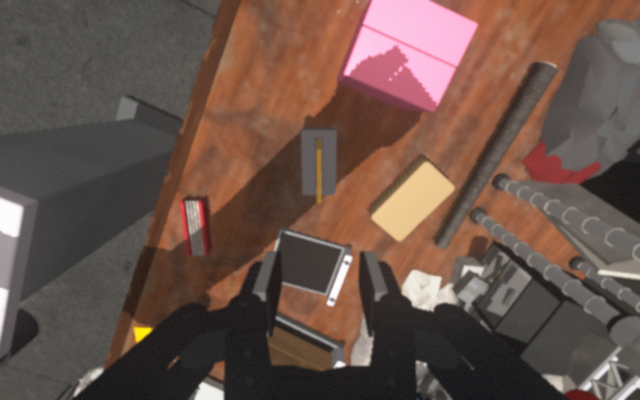

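The rack is home: far end at 61 mm, upper steel plate at -1 mm, so the middle slot is at about bed x = -19 mm. The wrist view puts the stand and plate at (319,162), i.e. (0.5055, 0.4067), yaw 25.2°.

```bash
python3 -c "
from h import *
print(sh([.5055,.4067,.066],.44+np.pi/2))"
```

```text
[0.001, -0.002, 0.214, 0.002]
```

arm_command([
  [0.001,-0.002,0.05,0.002],
  [0.001,-0.002,0.1,0.002],
  [0.001,-0.002,0.14,0.002],
  [0.001,-0.002,0.17,0.002],
  [0.001,-0.002,0.195,0.002],
  [0.001,-0.002,0.21,0.002],
  [0.001,-0.002,0.214,0.002],
  [0.001,-0.002,0.214,0.002],
])

```text
time_s: 11.5
eef_pos: [0.5052, 0.4073, 0.0661]
tcp_rot: [0.536, 0.844, 0.002, -0.001]
contact_force: [1.1, 0.6, 0.1]
gripper_width: 0.04
```

```bash
python3 st.py; python3 -c "
from h import *
print(sh([.5055,.4067,.066],.44+np.pi/2))"
```

```text
[-0.1307  0.3101  0.0661] [1.1 0.6 0.1] 0.040005579334659945 11.5 [-0.13  0.85 -0.99  1.64  0.79  1.09 -0.91]
[-0.001, 0.0, 0.0, -0.001]
```

arm_command([
  [0,0,0,0],
  [0,0,0,0],
  [0,0,0,0],
  [0,0,0,0],
  [0,0,0,0],
  [0,0,0,0],
  [0,0,0,0],
], gripper=0.0)

```text
time_s: 12.2
eef_pos: [0.5056, 0.4079, 0.0675]
tcp_rot: [0.536, 0.844, 0.003, -0.0]
contact_force: [-0.3, -1.1, 6.5]
gripper_width: 0.0043
```

```bash
python3 st.py
```

```text
[-0.1304  0.3107  0.0675] [-0.3 -1.1  6.5] 0.004274750699604073 12.2 [-0.13  0.85 -0.99  1.64  0.79  1.09 -0.91]
```

arm_command([
  [0,0,-0.01,0],
  [0,0,-0.025,0],
  [0,0,-0.045,0],
  [0,0,-0.08,0],
  [0,0,-0.12,0],
  [0,0,-0.16,0],
  [0,0,-0.17,0],
])

```text
time_s: 12.9
eef_pos: [0.5054, 0.409, 0.2443]
tcp_rot: [0.536, 0.844, 0.007, 0.0]
contact_force: [0.2, 0.8, -0.1]
gripper_width: 0.0044
```

```bash
python3 st.py; python3 -c "
from h import *
print(sh(b2w(-.019,-.002,.24),BY+np.pi/2))"
```

```text
[-0.1306  0.3118  0.2443] [ 0.2  0.8 -0.1] 0.004399792288806988 12.9 [-0.07  0.68 -1.11  1.48  0.62  1.35 -0.79]
[-0.326, -0.069, 0.001, 0.551]
```

arm_command([
  [-0.02,-0.005,0,0.06],
  [-0.06,-0.012,0,0.13],
  [-0.1,-0.02,0,0.2],
  [-0.14,-0.03,0,0.27],
  [-0.18,-0.04,0,0.34],
  [-0.22,-0.05,0,0.41],
  [-0.26,-0.058,0,0.48],
  [-0.3,-0.065,0,0.551],
  [-0.32,-0.069,0,0.551],
  [-0.326,-0.069,0,0.551],
])

```text
time_s: 13.9
eef_pos: [0.5822, 0.0811, 0.2414]
tcp_rot: [0.747, 0.665, 0.006, -0.001]
contact_force: [0.1, 0.1, -0.5]
gripper_width: 0.0041
```

```bash
python3 - <<'E'
from h import *
s=robot.sense(); print(w2b(s['eef_pos']),s['tcp_rot'],s['gripper_width'])
print(sh(b2w(-.019,-.002,.24),BY+np.pi/2))
p,d,W,m=snap('wrist','w2.png'); np.savez('w2.npz',p=p,W=W)
bq=np.array([w2b(x)*1000 for x in W.reshape(-1,3)])
ok=(abs(bq[:,1])<60)&(bq[:,0]>-110)&(bq[:,0]<80)
for n,a,b in(('top',86,96),('steel',98,108),('plate',130,240),('rail',38,46)):
    k=ok&(bq[:,2]>a)&(bq[:,2]<b)
    if k.sum()>5: print(n,k.sum(),np.round(np.percentile(bq[k],[1,50,99],axis=0),1).tolist(),cv2.minAreaRect(bq[k][:,:2].astype(np.float32)))
k=ok&(bq[:,2]>98)&(bq[:,2]<108)
for f in(bq[:,0]<-19,bq[:,0]>=-19):
    kk=k&f
    if kk.sum()>5: print('steel',kk.sum(),cv2.minAreaRect(bq[kk][:,:2].astype(np.float32)))
p,d,W,m=snap('side','s4.png')
cv2.imwrite('pics/s4c.png',cv2.resize(p[100:300,250:500,::-1],None,fx=3,fy=3))
E
```

```text
[-0.01768269 -0.00554672  0.24136557] [ 0.74702144  0.66476867  0.00637344 -0.00097889] 0.004055195939942193
[0.004, -0.001, 0.001, -0.004]
top 9896 [[-68.5, -45.7, 86.4], [4.9, 3.0, 89.9], [58.7, 42.5, 91.7]] ((-4.927787780761719, -2.0799522399902344), (130.1707305908203, 90.23880004882812), 0.20511558651924133)
steel 669 [[-40.3, -31.1, 98.4], [-35.4, -1.1, 101.9], [0.3, 27.7, 103.4]] ((-19.93366813659668, -2.029987335205078), (40.9510383605957, 59.80859375), 0.014573642052710056)
plate 269 [[-20.6, 22.4, 184.1], [-18.2, 23.3, 218.1], [-15.6, 23.8, 239.4]] ((-18.046297073364258, 23.13995933532715), (1.7525019645690918, 5.103611946105957), 88.233154296875)
rail 457 [[-58.1, -53.4, 38.5], [66.2, 43.0, 42.0], [74.0, 59.3, 45.6]] ((30.18267059326172, 30.928375244140625), (96.40486145019531, 175.17991638183594), 54.601593017578125)
steel 338 ((-37.87410354614258, -1.7131500244140625), (59.165794372558594, 5.016057968139648), 89.94811248779297)
steel 331 ((-2.286458730697632, -2.0435848236083984), (4.957090377807617, 59.834503173828125), 0.6847633719444275)
```

View pics/w2.png

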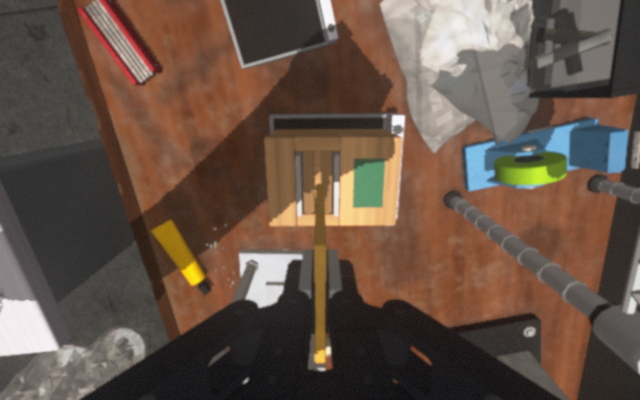

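The wrist view shows the rack (335,180) with the empty slot between the steel plates, and the held plate edge at (320,180–350) in line. I'll check the held plate's tilt from the saved cloud.

```bash
python3 - <<'E'
from h import *
W=np.load('w2.npz')['W']; bq=np.array([w2b(x)*1000 for x in W.reshape(-1,3)])
k=(abs(bq[:,0]+18)<8)&(abs(bq[:,1]-23)<6)&(bq[:,2]>175)&(bq[:,2]<245)
q=bq[k]; print(k.sum(),q[:,2].min(),q[:,2].max())
print('dx/dz,dy/dz',np.polyfit(q[:,2]-182,q[:,0],1),np.polyfit(q[:,2]-182,q[:,1],1))
for z in range(180,245,8):
    s=q[abs(q[:,2]-z)<4]
    if len(s): print(z,len(s),s.min(0).round(1),s.max(0).round(1))
R=Ro.from_quat(robot.sense()['tcp_rot']).as_matrix(); print(R[:,2])
dx,dy=-.002,.0047
s=robot.sense(); b=w2b(s['eef_pos']); print(sh(b2w(b[0]+dx,b[1]+dy,b[2]-.08),BY+np.pi/2))
E
```

```text
303 182.46620111620675 244.81922228587152
dx/dz,dy/dz [-6.06404446e-03 -1.78968186e+01] [-8.45746574e-03  2.36034680e+01]
180 3 [-20.2  22.8 182.5] [-15.5  23.4 183.7]
188 29 [-20.2  23.  184.2] [-15.6  24.1 191.9]
196 25 [-20.2  22.9 192.2] [-15.7  23.9 199.5]
204 32 [-20.1  23.  200. ] [-15.8  23.8 207.8]
212 36 [-20.1  23.  208.2] [-15.9  23.8 215.7]
220 40 [-20.6  22.3 216.3] [-16.1  23.7 223.9]
228 47 [-20.6  22.2 224.2] [-15.7  23.6 232. ]
236 57 [-20.5  22.4 232. ] [-15.8  23.7 239.6]
244 34 [-20.4  22.6 240.5] [-16.   23.7 244.8]
[ 0.00845204  0.01177144 -0.99989499]
[0.004, -0.003, 0.08, -0.001]
```

arm_command([
  [0.004,-0.003,0.01,0],
  [0.004,-0.003,0.03,0],
  [0.004,-0.003,0.05,0],
  [0.004,-0.003,0.065,0],
  [0.004,-0.003,0.071,0],
  [0.004,-0.003,0.071,0],
])

```text
time_s: 14.6
eef_pos: [0.5791, 0.0904, 0.1698]
tcp_rot: [0.745, 0.667, 0.007, -0.002]
contact_force: [0.3, 0.3, -0.2]
gripper_width: 0.0043
```

```bash
python3 - <<'E'
from h import *
s=robot.sense(); b=w2b(s['eef_pos']); print(b*1000,np.round(s['contact_force'],1),s['time_s'])
p,d,W,m=snap('wrist','w3.png')
bq=np.array([w2b(x)*1000 for x in W.reshape(-1,3)])
k=(abs(bq[:,0]+20)<9)&(abs(bq[:,1]-28)<8)&(bq[:,2]>115)&(bq[:,2]<175); q=bq[k]
print('edge',k.sum(),np.percentile(q,[1,50,99],axis=0).round(1).tolist(),(np.percentile(q[:,0],[2,98]).mean()))
ok=(abs(bq[:,1])<60)&(bq[:,2]>98)&(bq[:,2]<107)
for f in((bq[:,0]<-30)&(bq[:,0]>-45),(bq[:,0]>-9)&(bq[:,0]<6)):
    kk=ok&f
    if kk.sum()>5: print('steel',kk.sum(),cv2.minAreaRect(bq[kk][:,:2].astype(np.float32)),np.percentile(bq[kk],[1,99],axis=0).round(1).tolist())
k=(bq[:,2]>86)&(bq[:,2]<93)&(abs(bq[:,1])<60)&(bq[:,0]<80)&(bq[:,0]>-100); print(cv2.minAreaRect(bq[k][:,:2].astype(np.float32)))
tx,ty=b[0]-.0201-0,b[1]
print(sh(b2w(b[0],b[1],b[2]-.053),BY+np.pi/2))
E
```

```text
[-21.81997286   3.42681937 169.80041753] [ 0.3  0.3 -0.2] 14.6
edge 306 [[-24.9, 31.5, 116.1], [-22.6, 32.2, 152.3], [-20.0, 32.9, 174.4]] -22.468111404213538
steel 525 ((-37.73106384277344, -1.1345882415771484), (5.202667236328125, 57.853416442871094), 0.18791308999061584) [[-40.2, -29.1, 98.7], [-35.2, 27.6, 103.5]]
steel 534 ((-1.9782171249389648, -1.725616455078125), (5.323553085327148, 59.57880783081055), 0.4486013948917389) [[-4.4, -29.7, 98.4], [0.5, 27.7, 103.4]]
((-4.920562744140625, -1.9055671691894531), (90.40951538085938, 130.18511962890625), 89.76730346679688)
[-0.001, -0.001, 0.054, 0.0]
```

View pics/w3.png

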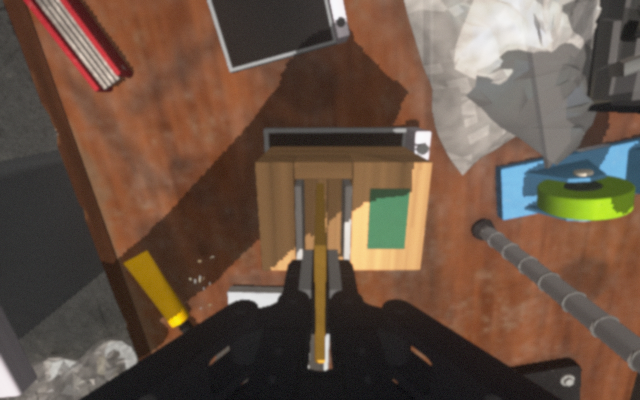

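The plate edge sits 2.6 mm low in bed x and 4.1 mm high in bed y. I'll correct that with time to settle.

arm_command([
  [-0.004,0.0026,0,0],
  [-0.004,0.0026,0,0],
  [-0.004,0.0026,0,0],
  [-0.004,0.0026,0,0],
  [-0.004,0.0026,0,0],
])

```text
time_s: 15.15
eef_pos: [0.5818, 0.0861, 0.1708]
tcp_rot: [0.745, 0.667, 0.007, -0.002]
contact_force: [0.7, -1.1, -0.3]
gripper_width: 0.0039
```

```bash
cat > pl.py <<'E'
from h import *
p,d,W,m=snap('wrist')
s=robot.sense(); b=w2b(s['eef_pos']); print(b*1000,np.round(s['contact_force'],1),s['time_s'],abs(np.array(s['joint_velocities'])).max())
bq=np.array([w2b(x)*1000 for x in W.reshape(-1,3)]); z0=b[2]*1000
k=(abs(bq[:,0]+20)<9)&(abs(bq[:,1]-28)<8)&(bq[:,2]>max(106,z0-55))&(bq[:,2]<z0+5); q=bq[k]
print('edge',k.sum(),np.percentile(q,[1,50,99],axis=0).round(1).tolist(),(np.percentile(q[:,0],[2,98]).mean()))
ok=(abs(bq[:,1])<60)&(bq[:,2]>98)&(bq[:,2]<107)
for f in((bq[:,0]<-30)&(bq[:,0]>-45),(bq[:,0]>-9)&(bq[:,0]<6)):
    kk=ok&f
    if kk.sum()>5: print('steel',kk.sum(),cv2.minAreaRect(bq[kk][:,:2].astype(np.float32))[0])
E
python3 pl.py
```

```text
[-18.66786135  -0.62066988 170.73187426] [-0.   0.2 -0.2] 15.2 0.002694593907487118
edge 302 [[-21.7, 27.5, 116.3], [-19.3, 28.2, 152.6], [-16.8, 28.8, 175.3]] -19.243906156923146
steel 543 (-37.84477233886719, -1.8712806701660156)
steel 543 (-1.8126451969146729, -2.161121368408203)
```

arm_command([
  [0,-0.0006,0.004,0],
  [0,-0.0007,0.008,0],
  [0,-0.0007,0.012,0],
  [0,-0.0008,0.016,0],
  [-0.0003,-0.0008,0.02,0],
  [-0.0003,-0.0009,0.024,0],
  [-0.0004,-0.001,0.027,0],
  [-0.0005,-0.001,0.03,0],
])

```text
time_s: 16.0
eef_pos: [0.581, 0.0861, 0.1405]
tcp_rot: [0.745, 0.667, 0.007, -0.002]
contact_force: [0.7, -0.2, -0.9]
gripper_width: 0.0041
```

```bash
python3 pl.py
```

```text
[-19.65431159  -0.85877316 140.03451186] [-0.4 -0.4 -1. ] 16.05 0.012822379279335659
edge 227 [[-22.6, 27.3, 107.1], [-20.3, 28.1, 129.0], [-17.8, 28.6, 144.4]] -20.186430440314737
steel 569 (-37.6970100402832, 4.187366485595703)
steel 571 (-1.9629876613616943, 4.039587020874023)
```

The plate is in the slot mouth with no force. I'll continue down.

arm_command([
  [0,0.0003,0.004,0],
  [0,0.0002,0.008,0],
  [-0.0001,0.0001,0.012,0],
  [-0.0002,0.0001,0.016,0],
  [-0.0002,0,0.019,0],
  [-0.0003,0,0.022,0],
  [-0.0003,0,0.024,0],
])

```text
time_s: 16.75
eef_pos: [0.5809, 0.0859, 0.1157]
tcp_rot: [0.745, 0.667, 0.007, -0.002]
contact_force: [0.3, 0.8, -1.4]
gripper_width: 0.0041
```

```bash
python3 pl.py
```

```text
[-19.65262815  -0.90442803 115.52400545] [ 0.1 -0.9 -0.3] 16.8 0.009138062325467955
edge 106 [[-22.5, 27.3, 106.5], [-20.4, 27.8, 114.0], [-17.9, 28.3, 120.5]] -20.19783193112918
steel 567 (-37.854129791259766, 7.131013870239258)
steel 588 (-1.8970460891723633, 5.271675109863281)
```

arm_command([
  [0,0,0.001,0],
  [0,0,0.002,0],
  [0,0,0.002,0],
])

```text
time_s: 17.1
eef_pos: [0.5809, 0.086, 0.1137]
tcp_rot: [0.745, 0.667, 0.007, -0.002]
contact_force: [0.1, -0.0, 0.3]
gripper_width: 0.0041
```

arm_command([
  [0,0,0.001,0],
  [0,0,0.001,0],
])

```text
time_s: 17.3
eef_pos: [0.5811, 0.0862, 0.1135]
tcp_rot: [0.745, 0.667, 0.007, -0.002]
contact_force: [-1.9, 0.2, 5.9]
gripper_width: 0.0045
```

The plate is on the slot floor at the expected height. I'll release and lift.

arm_command([
  [0,0,-0.0005,0],
  [0,0,-0.0005,0],
  [0,0,-0.0005,0],
  [0,0,-0.0005,0],
  [0,0,-0.0005,0],
], gripper=0.03)

```text
time_s: 17.8
eef_pos: [0.5811, 0.0862, 0.1139]
tcp_rot: [0.745, 0.667, 0.007, -0.002]
contact_force: [0.7, -0.1, 0.1]
gripper_width: 0.0301
```

arm_command([
  [0,0,-0.01,0],
  [0,0,-0.03,0],
  [0,0,-0.06,0],
  [0,0,-0.1,0],
  [0,0,-0.13,0],
  [-0.03,-0.04,-0.15,0],
  [-0.03,-0.08,-0.15,0],
  [-0.03,-0.12,-0.15,0],
  [-0.03,-0.15,-0.15,0],
  [-0.03,-0.15,-0.15,0],
])

```text
time_s: 18.8
eef_pos: [0.4242, 0.0718, 0.2627]
tcp_rot: [0.745, 0.667, 0.005, -0.0]
contact_force: [0.5, 0.1, 0.7]
gripper_width: 0.0301
```

```bash
python3 st.py; python3 - <<'E'
from h import *
for n in('top','wrist'):
    p,d,W,m=snap(n,'f_'+n+'.png'); bq=np.array([w2b(x)*1000 for x in W.reshape(-1,3)])
    ok=(abs(bq[:,1])<60)&(bq[:,0]>-100)&(bq[:,0]<63)
    for nm,a,b in(('rack',86,94),('steel',98,107),('plate',112,155)):
        k=ok&(bq[:,2]>a)&(bq[:,2]<b)
        if k.sum()>5: print(n,nm,k.sum(),np.percentile(bq[k],[2,50,98],axis=0).round(1).tolist(),np.round(cv2.minAreaRect(bq[k][:,:2].astype(np.float32))[0],1),cv2.minAreaRect(bq[k][:,:2].astype(np.float32))[1:])
p,d,W,m=snap('side'); cv2.imwrite('pics/f_side.png',cv2.resize(p[150:350,230:480,::-1],None,fx=3,fy=3))
E
```

```text
[-0.1737 -0.0324  0.2627] [0.5 0.1 0.7] 0.030061744666453227 18.8 [ 0.88  0.22 -1.29  1.95  0.23  1.13 -0.6 ]
top rack 1676 [[-67.2, -45.7, 87.3], [6.6, -1.5, 91.1], [58.9, 41.7, 93.7]] [-3.5 -2.3] ((130.9580078125, 90.29595947265625), 0.15897873044013977)
top steel 154 [[-39.4, -30.7, 98.4], [-21.0, -1.2, 102.8], [1.7, 26.8, 106.3]] [-18.9  -1.5] ((59.03482437133789, 41.34748077392578), 89.92205047607422)
top plate 153 [[-21.7, -28.9, 112.6], [-20.9, -0.9, 140.8], [-16.5, 28.5, 149.4]] [-19.1  -0.2] ((58.41072463989258, 5.473238945007324), 89.72553253173828)
wrist rack 8148 [[-69.2, -44.9, 87.3], [-3.6, 4.7, 90.0], [57.5, 41.9, 91.9]] [-4.9 -2. ] ((89.59954833984375, 131.17996215820312), 89.99490356445312)
wrist steel 676 [[-40.8, -30.4, 98.3], [-36.5, 0.3, 101.7], [-21.5, 27.5, 106.6]] [-21.6  -2. ] ((61.59181594848633, 40.73988723754883), 87.28592681884766)
wrist plate 1747 [[-23.0, -29.4, 113.0], [-22.1, 0.9, 135.0], [-17.8, 28.3, 146.9]] [-20.1  -0.9] ((60.109649658203125, 7.266937732696533), 89.08743286132812)
```

View pics/f_side.png

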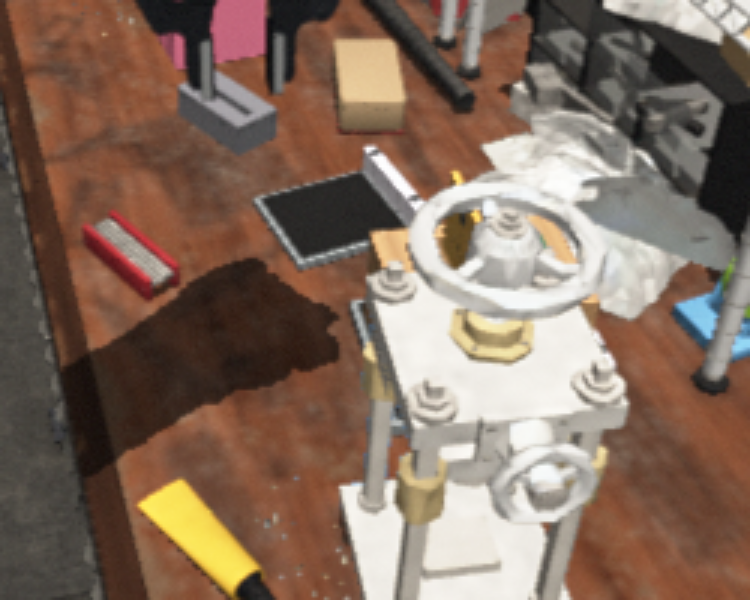

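The rack is home and the plate stands upright in the slot. The plate top is at about 147 mm (about 146.5 expected when seated). The arm is clear, so I'm handing in.

```bash
python3 -c "
from plant import robot; print(robot.job_done())"
```

```text
the job is handed in; nothing more can be done
None
```

I tipped the rack onto the pad, pushed it home against the back rail, and filed the brass plate in the empty middle slot. I handed the job in at about 19 s of the 67 s; the hand-in gives no verdict.

**Forces:** I only saw the force at the end of each move. The highest reading with the fingers on the rack was about 18 N, when it met the rail. Seating the plate showed about 6 N.

**Last checks (bed frame):**
- **Rack:** it lies flat with slots up, its far end at about x = 60 to 61.5 mm (rail face at 61). It is about 2 mm off the bed's middle line and within about 0.2° of square.
- **Plate:** it is upright in the middle slot, centred within about 1 to 2 mm. Its top is at about 147 to 149 mm, against about 146.5 mm expected when fully down.
- **Arm and bystanders:** the arm was clear of everything at hand-in. In the last side picture the hex keys, glue tube and sanding block look undisturbed, but I did not re-measure them.

**Disagreements:** the top and wrist cameras differ by about 1 to 1.5 mm, within the calibration. One aligning move overshot by about 4 mm because the arm was still settling; I corrected it before inserting the plate.

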